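# Find the concealed catch of the label printer

### The job

The label printer's roll cover is held by a concealed catch: one of the six identical flush squares in the flat panel in front of the cover gives when pressed, and the other five are fixed blanks. Feel over the squares with the fingertips for the one that gives, press it fully home so that the cover pops up, then take the hand away. Do not touch or pry the cover, and leave everything standing around and on the printer where it is; nothing is to be picked up.

Things in the scene. Friction and masses are not known exactly. Their poses are not given: they have to be found in the camera images.
- printer: Grey plastic label printer, fixed to the table, 300 x 300 mm in plan; origin at the centre of its underside on the table, z up, its -x side (with the label slot) turned roughly to the robot. The front part of its top is a flat level panel at z = 120 mm, from x = -150 to +10 mm, with the six squares; the cover lies behind it.
- panel (a point): Point on the panel's surface amid the six squares, at printer (-77, 0, 120) mm; axes as the printer's. Squares of 46 x 46 mm, flush, in 49 mm openings with a dark seam, are centred here at x = -27 and +27 mm, y = -54, 0 and +54 mm. All look alike; which is the catch changes from start to start. The other five do not give at all.
- catch (a joint): How far the catch square is pressed, in m: 0 flush, 0.008 fully home; it does not tell which square it is. It sinks straight down into its opening against about 3.5 to 5 N, stops hard at 8 mm and stays where it is left. A tip that overlaps the panel beside the opening cannot press it home.
- cover: Grey roll cover with a clear window, 128 x 290 mm, closed top 137 mm above the table; hinged at its far (+x) edge, origin on the hinge at printer (146, 0, 120) mm, axes as the printer's when closed. The catch drives it: it rises in proportion to the catch's travel, to 0.25 rad when home (front edge then about 32 mm higher), and stays up.
- label_roll: small roll of blank labels standing on the printer's panel, to the +y side of the squares: 38 mm wide, 26 mm tall; origin at its underside; loose, to be left alone
- meal_left: packed meal, black tray with clear lid, 140 x 200 x 46 mm, on the table at the printer's +y side; origin at its underside; loose, to be left alone
- meals_right: two packed meals, one on the other, 140 x 200 x 92 mm, at the printer's -y side; origin at the underside; loose, to be left alone
- tape_roll: roll of packing tape lying flat on the table near the printer's front +y corner, 90 mm wide, 48 mm tall; origin at its underside; loose, to be left alone
- jar: seasoning jar near the printer's front -y corner, 56 mm wide, 75 mm tall; origin at its underside; loose, to be left alone
- marker: marker pen lying in front of the printer, 16 mm thick, 140 mm long along its y; origin at its underside; loose, to be left alone
- cup: small white portion cup in front of the printer, 64 mm wide, 50 mm tall; origin at its underside; loose, to be left alone

How it is judged:
By the outcome, as a careful person would: the job done as asked, in the order asked, and still so for the second after the job is handed in, with the robot touching nothing.
It also fails if it takes over 54 s, if anything falls off the work surface, if the arm or the gripper's body presses on something with over 40 N, if the wrist force passes 120 N, or if a joint passes its speed limit or range.

### The arm

A 6-joint arm with a two-finger parallel gripper is mounted at the origin on the work surface. World frame = base frame: x ahead of the robot, y to its left, z up, the work surface at z = 0. Lengths are in m, angles in rad, forces in N, time in s.
With the tool pointing down it reaches from about 0.2 to 0.875 m from the base axis. Payload 3.4 kg.
Tool frame: the origin (TCP) lies between the finger pads; the fingertips stand 25 mm ahead of it and the grasp point (between the pads) lies 6 mm ahead of it (r.nose_length is the z of the fingertips in the tool frame, in m); z points along the fingers, y is the line along which they close (so a half turn about z gives the same grasp; the last joint's range is limited). The gripper opens to 94 mm and grips with 3 to 60 N. Pads are 16 mm wide; open, the fingers measure 119 mm over their backs; the gripper's body (75 mm by 177 mm) begins 78 mm behind the grasp point.
Start: joints at [-1.381, 0.276, 1.505, -0, 1.361, -0.121], TCP at [0.176, -0.547, 0.23] pointing down, gripper open.
Joint ranges: [-2.89, 2.89], [-0.75, 2.08], [0.22, 2.7], [-1.18, 4.32], [0.11, 2.71], [-2.7, 2.7]. Speed limits (rad/s): [2.57, 2.57, 3.14, 3.14, 3.14, 3.14].

### API

Orientations are given as a unit quaternion [w, x, y, z].
In Python, from plant import r, gripper_to, inverse_kinematics, vision, models, telemetry gives the robot as it stands. Calls block until the motion is done:
- r.move_to(position, orientation): joint-space move of the TCP to a pose.
- r.move_l(position, rot=None, vel=0.15, guard=None): straight line of the TCP; rot=None keeps the orientation; vel is the mean speed in m/s. With guard (N) it stops when the force on the tool has changed by that much, and returns True; else False.
- r.movej(angles): joint-space move.
- gripper_to(opening, f_grip=None): finger opening in m; f_grip is the grip in N (None keeps the last); returns when the fingers have stopped.
- r.hold(seconds).
- inverse_kinematics(position, orientation): joint angles nearest the present ones, or None.
- vision.snapshot(name): name is "scene" or "top"; returns the picture (384x512x3 uint8, red, green, blue); there is no depth.
- vision.get_calibration(name): a dict with "fx", "fy", "cx", "cy" (pixels), "D" ([k1, k2, p1, p2, k3] as OpenCV has them; the pictures are not rectified), "position" and "orientation" of the camera in the world. Camera axes: x right, y down, z forward; pixel columns grow to the right and rows downward; lengths in m; the calibration is good to about 2 mm. A picture is of the moment at which its call begins. get_calibration takes no time and is no camera call.
A pose or a line that the arm cannot do raises r.PlanningError and nothing moves.
- r.sign_off(): hands the job in; it is judged then, once.
Trained networks look in the newest picture that a camera, given by its name, has taken for a name from the list of things; names that differ only in an ending like _2 or _b are one class to them, and where a whole thing is asked for, a point or a joint stands for the part that bears it (a point fixed in the world has none). Each returns a list of dicts, best first, with "score" (0 to 1); they miss things now and then, are a little off and sometimes report something else, mostly with a low value. They report only what shows in the picture. A call takes as long as a camera call.
- models.boxes_of(thing, camera): "at" ([x, y, z] in m, in world coordinates, good to about 4 mm: the middle of the surface that is visible of it).
- models.regions_of(thing, camera): "pixels" (384x512 bool, what is visible of it).
- models.mark_of(thing, camera): "at" ([x, y, z] in m, in world coordinates, good to about 4 mm: a listed point, or the origin of a listed thing).
Readings, each from a call of its own:
- telemetry.current_t(): time.
- telemetry.current_joints(): joint angles.
- telemetry.current_dq(): joint speeds.
- telemetry.current_joint_efforts(): joint torques, N m.
- telemetry.current_ee_pos(): TCP position.
- telemetry.current_tool_rot(): TCP orientation.
- telemetry.current_wrist_force(): force on the tool from outside, world axes, zero at the start.
- telemetry.current_torque(): the same for the moment, N m.
- telemetry.current_opening(): finger opening in m.
- telemetry.current_finger_force(): force on a finger pad.
Only numpy, scipy, OpenCV 4.12 (cv2) and the standard library are available. Lean on these libraries where they do the work, as an engineer would, in place of code of your own. Each camera call takes 0.05 s, during which the arm holds its last target. There are 200 camera calls.

## Working session

There is one attempt and no reset: what is moved stays moved. The work goes in short steps, each a Python script; the robot and the scene stay as the last script left them, time stands still between calls to the robot, and variables do not carry over. Pictures are saved under pics/ and viewed, at most 10 in all, crops included, and the job is handed in when it is done.

```bash
mkdir -p pics
python3 - <<'E'
from plant import r, vision, models, telemetry
import cv2, numpy as np
ims=[]
for c in ("scene","top"):
    im=vision.snapshot(c); cv2.imwrite(f"pics/{c}0.png",im[:,:,::-1])
    print(c,{k:np.round(v,4).tolist() for k,v in vision.get_calibration(c).items()})
    for t in ("printer","panel","cover","label_roll"):
        print(t,[(np.round(d["at"],4).tolist(),round(d["score"],2)) for d in models.mark_of(t,c)[:2]])
print(telemetry.current_t(), r.nose_length)
E
```

```text
scene {'fx': 481.2193, 'fy': 481.2193, 'cx': 257.1458, 'cy': 192.6388, 'D': [0.054, 0.0, 0.0, 0.0, 0.0], 'position': [0.5179, -0.7639, 0.9034], 'orientation': [-0.3876, 0.9206, -0.0445, 0.0168]}
printer [([0.5729, -0.0687, 0.0022], 0.67)]
panel [([0.5109, 0.0443, 0.1183], 0.72), ([0.495, -0.0852, 0.1201], 0.7)]
cover [([0.7191, -0.0543, 0.1158], 0.81)]
label_roll [([0.5137, 0.0453, 0.1191], 0.83)]
top {'fx': 354.976, 'fy': 354.976, 'cx': 255.8173, 'cy': 195.3522, 'D': [-0.0064, 0.0, 0.0, 0.0, 0.0], 'position': [0.4376, 0.0555, 1.0241], 'orientation': [-0.0437, 0.7156, -0.6948, 0.0569]}
printer [([0.572, -0.0737, -0.0001], 0.65)]
panel [([0.4983, -0.0796, 0.1171], 0.58), ([0.4672, -0.3001, 0.0009], 0.34)]
cover [([0.7208, -0.0554, 0.1244], 0.68), ([0.6257, -0.347, 0.0017], 0.53)]
label_roll [([0.5139, 0.0448, 0.1208], 0.47)]
0.5 0.025
```

View pics/top0.png

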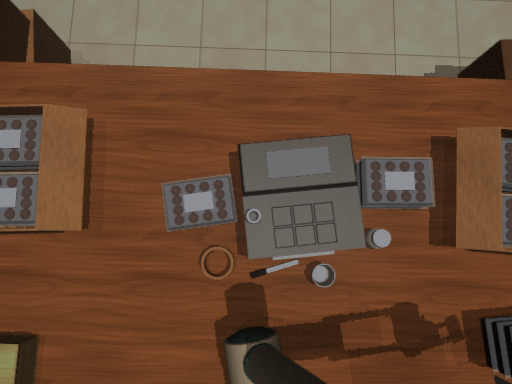

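View pics/scene0.png

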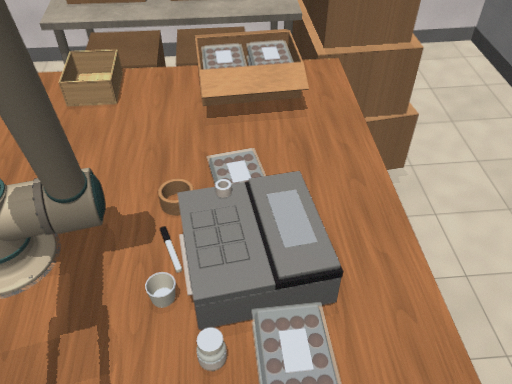

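The pictures show the six squares on the panel at about top (283..325, 215..236) and scene (190..248, 208..265), with nothing on them. The label roll is at top (253,216). I'll fit the seams in both views to get the panel pose.

```bash
cat > fit.py <<'E'
import cv2, numpy as np
from scipy.optimize import differential_evolution
from scipy.spatial.transform import Rotation as R
from plant import vision
def proj(cal,P):
    Rc=R.from_quat(np.array(cal["orientation"])[[1,2,3,0]]).as_matrix().T
    K=np.array([[cal["fx"],0,cal["cx"]],[0,cal["fy"],cal["cy"]],[0,0,1.]])
    return cv2.projectPoints(P,cv2.Rodrigues(Rc)[0],-Rc@np.array(cal["position"]),K,np.array(cal["D"],float))[0][:,0]
t=np.linspace(-.02375,.02375,25); h=.02375
sq=np.vstack([np.c_[t,t*0+h],np.c_[t,t*0-h],np.c_[t*0+h,t],np.c_[t*0-h,t]])
L=np.vstack([sq+[a,b] for a in(-.027,.027) for b in(-.054,0,.054)])
def world(p,l):
    c,s=np.cos(p[2]),np.sin(p[2])
    return np.c_[l@np.array([[c,s],[-s,c]])+p[:2],np.full(len(l),.12)]
if __name__=="__main__":
    cams={}
    for c in("scene","top"):
        g=cv2.imread(f"pics/{c}0.png",0).astype(np.float32)
        cams[c]=(vision.get_calibration(c),cv2.GaussianBlur(g,(0,0),.7)-cv2.GaussianBlur(g,(0,0),5))
    def cost(p,cs):
        return sum(cv2.remap(cams[c][1],*[np.ascontiguousarray(a,np.float32).reshape(-1,1) for a in proj(cams[c][0],world(p,L)).T],cv2.INTER_LINEAR).mean() for c in cs)
    b=[(.47,.53),(-.12,-.04),(-.1,.3)]
    for cs in(["scene"],["top"],["scene","top"]):
        o=differential_evolution(cost,b,args=(cs,),seed=1); print(cs,o.x.round(4),o.fun)
    np.save("panel.npy",o.x); out=[]
    for c in cams:
        im=cv2.resize(cv2.imread(f"pics/{c}0.png"),None,fx=4,fy=4,interpolation=cv2.INTER_CUBIC)
        q=proj(cams[c][0],world(o.x,L))*4+1.5
        for x,y in q[::4]: cv2.circle(im,(int(x),int(y)),1,(0,0,255),-1)
        m=q.mean(0).astype(int); out.append(im[m[1]-200:m[1]+200,m[0]-200:m[0]+200])
    cv2.imwrite("pics/fit.png",np.hstack(out))
E
python3 fit.py
```

```text
['scene'] [ 0.4964 -0.0849  0.1279] -11.005659103393555
['top'] [ 0.4966 -0.0839  0.1256] -14.482451438903809
['scene', 'top'] [ 0.4965 -0.0843  0.1255] -25.265857696533203
```

View pics/fit.png

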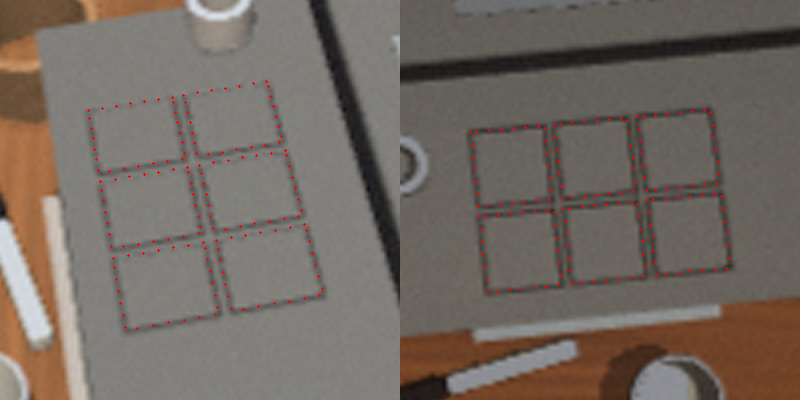

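Both views agree to 1 mm, and the overlay lies on the seams. Next I'll feel over the squares, using a guarded press that tells a blank from the catch.

```bash
cat > feel.py <<'E'
import numpy as np
from scipy.spatial.transform import Rotation as R
from plant import r, gripper_to, inverse_kinematics, telemetry as T
from fit import world
p=np.load("panel.npy"); Z=.12+r.nose_length
best=None
for a in(p[2],p[2]+np.pi):
    q=(R.from_euler("z",a)*R.from_euler("x",np.pi)).as_quat()[[3,0,1,2]]
    j=inverse_kinematics([p[0],p[1],Z+.08],q)
    if j is not None and (best is None or abs(j[5])<best[0]): best=(abs(j[5]),q)
q=best[1]; gripper_to(0.0,10)
print("opening",T.current_opening())
r.move_to([p[0],p[1],Z+.08],q)
for l in [(-.027,-.054),(-.027,0),(-.027,.054),(.027,.054),(.027,0),(.027,-.054)]:
    x,y,_=world(p,np.array([l]))[0]
    r.move_l([x,y,Z+.010],vel=.12)
    hit=r.move_l([x,y,Z-.012],vel=.03,guard=9)
    z=T.current_ee_pos()[2]-Z; f=np.round(T.current_wrist_force(),1)
    print(l,hit,round(z*1000,1),f,round(T.current_t(),1),flush=True)
    if z<-.002: break
    r.move_l([x,y,Z+.010],vel=.08)
E
python3 feel.py
```

```text
opening 0.0006202408654679907
(-0.027, -0.054) True -7.8 [-0.2  0.8  4.4] 5.5
```

It gave on the first square, with the tip at -7.8 mm. I'll press more firmly to confirm it's against the hard stop, then retreat straight up and look.

Run:
```python
import numpy as np, cv2
from plant import r, vision, telemetry as T
Z=.12+r.nose_length
p=np.array(T.current_ee_pos())
print(r.move_l([p[0],p[1],Z-.016],vel=.02,guard=20),round((T.current_ee_pos()[2]-Z)*1e3,1),np.round(T.current_wrist_force(),1))
r.hold(.3); print(np.round(T.current_wrist_force(),1),round((T.current_ee_pos()[2]-Z)*1e3,1))
r.move_l([p[0],p[1],Z+.13],vel=.1)
r.movej([-1.381,0.276,1.505,0,1.361,-0.121])
r.hold(.5)
cv2.imwrite("pics/after.png",np.hstack([vision.snapshot(c)[100:350,100:450,::-1] for c in("scene","top")]))
print(T.current_t(),np.round(T.current_wrist_force(),1))
```

```text
True -7.8 [-0.8  0.2  4.5]
[-0.   0.4  5.1] -7.8
9.9833 [ 0.1 -0.4 -0.4]
```

View pics/after.png

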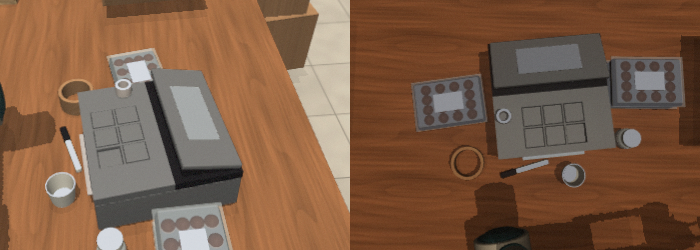

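The after picture shows the cover raised and the pressed square sunk, at about (108,155) in the left half. Everything else is where it was. The tip stopped at -7.8 mm and home is 8 mm, so I'll touch a neighbouring blank as the zero reference and press the catch once more.

```bash
python3 - <<'E'
import re
s=open("feel.py").read()
s=s.replace("[(-.027,-.054),(-.027,0),(-.027,.054),(.027,.054),(.027,0),(.027,-.054)]","[(-.027,0),(-.027,-.054)]").replace("guard=9","guard=9 if l[1]==0 else 30").replace("Z-.012","Z-.02")
s+='''
r.move_l([x,y,Z+.13],vel=.1)
r.movej([-1.381,0.276,1.505,0,1.361,-0.121])
r.hold(.5)
import cv2
from plant import vision
cv2.imwrite("pics/after2.png",np.hstack([vision.snapshot(c)[100:350,100:450,::-1] for c in("scene","top")]))
print(T.current_t())
'''
open("feel2.py","w").write(s)
E
python3 feel2.py
```

```text
opening 0.0002646826661876244
(-0.027, 0) True 0.3 [-1.   0.5  4.8] 13.5
(-0.027, -0.054) True -7.8 [-1.2  0.1  6.9] 15.1
19.0417
```

View pics/after2.png

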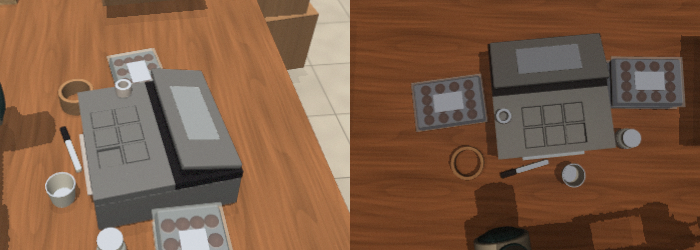

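The blank reads +0.3 mm and the catch -7.8 mm, which is 8.1 mm of travel, so it's fully home. The picture shows the cover up, nothing else moved and the arm clear.

```bash
python3 -c "
from plant import r
print(r.sign_off())"
```

```text
the job is handed in; nothing more can be done
None
```

The catch was the front -y square: I pressed it fully home, the cover popped up and stayed up, and I handed the job in with the arm clear and, in the pictures, nothing else moved.

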